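Put the round water droppers away in the divided tub

ROBOT

A 7-joint arm with a two-finger parallel gripper is mounted at the origin on the work surface. World frame = base frame: x ahead of the robot, y to its left, z up, the work surface at z = 0. Lengths are in m, angles in rad, forces in N, time in s.
With the tool pointing down it reaches from about 0.4 to 0.85 m from the base axis. Payload 10.4 kg.
Tool frame: the origin (TCP) lies midway between the tips of the shut fingers; the grasp point (between the pads) lies 19 mm behind it; z points along the fingers, y is the line along which they close (so a half turn about z gives the same grasp; the last joint's range is limited). The gripper opens to 87 mm and grips with 3 to 60 N. Pads are 19 mm wide; open, the fingers measure 117 mm over their backs; the gripper's body (75 mm by 190 mm) begins 51 mm behind the grasp point.
Start: joints at [1.207, 0.332, -0.065, 1.46, 0.022, 1.35, -0.088], TCP at [0.209, -0.589, 0.223] pointing down, gripper open.
Joint ranges: [-2.6, 2.6], [-0.5, 2.12], [-1.47, 1.34], [0.16, 2.42], [-1.27, 4.41], [0.06, 2.06], [-2.6, 2.6]. Speed limits (rad/s): [2.22, 2.22, 2.79, 2.79, 3.14, 3.14, 3.14].

INTERFACE

Orientations are given as a unit quaternion [x, y, z, w].
In Python, from bench import r gives the robot as it stands.
- The arm moves only by the tool move_arm, never from a script. Its argument "targets" is a list of rows, each a list of 3 entries, a list of its own where there are three numbers: the shift along the tool's x, y, z in cm, then the turn, a rotation vector about the tool's x, y, z in rad, then the opening in per cent of the stroke, from 0 (shut) to 100 (fully open). In form: [[[x, y, z], [wx, wy, wz], gripper], ...]. A call has 1 to 20 rows; each row shifts and turns the commanded pose from where the row before left it, along the tool's axes as they then stand; what a row does not reach is not made up. A row lasts 1/8 s, in which the tool goes at most 62.5 mm and 10.7 degrees, less where a joint would pass 70% of its speed; a pose out of reach is approached as far as the arm can. A call with a gripper value outside its range is refused whole. The fingers move at their own pace and stop on an object; "grip_force" is the grip in N (left out, the last holds). Time passes only in rows, so rows that do not move let the fingers close. It gives the time, the measured TCP pose, the force, the opening and the grip force at its end, in the units of the state.
- r.read_state(): the state, without advancing time (a new reading comes with each control period).
- r.camera(name): name is "scene" or "top"; returns a dict with "image" (384x512x3 uint8, blue, green, red), "vertical_fov" (degrees; the focal length in pixels is half the picture's height over the tangent of half this angle, whatever the lens; pixels are square), "cx", "cy" (the principal point, pixels), "cam_to_world" (4x4, takes a point from camera to world coordinates). Camera axes: x right, y down, z forward; pixel columns grow to the right and rows downward; lengths in m; the calibration is good to about 2 mm. A picture is of the moment at which its call begins. There is no depth.
- r.close_job(): hands the job in; it is judged then, once.
The state is a dict: "time": time; "joint_positions": joint angles; "joint_vel": joint speeds; "joint_torque": joint torques, N m; "ee_pos": TCP position; "eef_rot": TCP orientation; "ft_force": force on the tool from outside, world axes, zero at the start; "torque": the same for the moment, N m; "width": finger opening in m; "grip_force": force on a finger pad.
Only numpy, scipy, OpenCV 4.12 (cv2) and the standard library are available. Lean on these libraries where they do the work, as an engineer would, in place of code of your own. Each camera call takes 0.05 s, during which the arm holds its last target. There are 200 camera calls.

TASK

The writing stall is closing: put the two round porcelain water droppers away in the deep divided grey tub, one in each compartment, standing upright on its floor. They are brittle, so lower each one gently to the floor of the tub instead of letting it drop, and leave the little porcelain vase standing where it is.

Things in the scene. Friction and masses are not known exactly. Their poses are not given: they have to be found in the camera images.
- dropper_a: one of two identical closed white porcelain droppers, like a small apple on a flat foot: round body 56 mm across at its widest, 31 mm above the foot; foot 34 mm across; a 16 mm stub on top; 63 mm tall, about 0.13 kg, alike from all sides. Stands loose on the table. Origin: centre of its underside, z up. Other white porcelain stands 110 mm or more away centre to centre: flat box, open cup, vase.
- dropper_b: the other water dropper, the same in every way as dropper_a (origin: centre of its underside, z up). Either one may go into either compartment. The white porcelain among them that is not a dropper: a flat round box 66 mm across and 27 mm tall, an open cup 68 mm across and 45 mm tall, and the vase.
- tub: deep open grey plastic tub, 315 mm long (its x), 160 mm wide (its y), 80 mm high, fixed to the table; walls and floor 5 mm thick. A full-height cross wall at mid-length parts it into two compartments, each 150 x 150 mm inside, 75 mm deep, centred at x = +77.5 and -77.5 mm, y = 0. Origin: centre of its underside, on the table. Not the shallow grey brush tray at the table's right edge.
- vase: small slim white porcelain vase, 86 mm tall, 46 mm across its body, with a narrow 18 mm neck and a slightly flared top (26 mm), loose, about 0.16 kg. Origin: centre of its underside, z up. To be left standing where it is.
Things that resemble listed ones, but are neither listed nor needed, are in the scene too. Leave any purple or red look-alike of the dropper_b alone.

How it is judged:
At the end, for the whole second after the job is handed in: Each compartment of the tub holds one water dropper, standing on the tub's floor (foot less than 7 mm above it), upright within about 11 degrees and at rest; the vase is upright within about 11 degrees and within 30 mm of where it stood (z of each of dropper_a, dropper_b in the frame of tub below 0.012 m and angle between each of dropper_a, dropper_b, vase's own z axis and vertical below 0.2 rad and y of dropper_a in the frame of tub between -0.075 and 0.075 m and y of dropper_b in the frame of tub between -0.075 and 0.075 m and ((x of dropper_a in the frame of tub between 0 and 0.153 m and x of dropper_b in the frame of tub between -0.153 and 0 m) or (x of dropper_b in the frame of tub between 0 and 0.153 m and x of dropper_a in the frame of tub between -0.153 and 0 m)) and linear speed of each of dropper_a, dropper_b below 0.02 m/s and distance of vase from where it was at the start of the episode below 0.03 m); the robot touches nothing.
It fails at once if a water dropper strikes or is pressed on the tub with more than 35 N (contact force between any of dropper_a, dropper_b and tub above 35 N).
It fails at once if a water dropper is dropped into the tub: it moves faster than 0.6 m/s below the rim (a fall of about 20 mm) ((z of dropper_a in the frame of tub below 0.06 m and x of dropper_a in the frame of tub between -0.153 and 0.153 m and y of dropper_a in the frame of tub between -0.075 and 0.075 m and linear speed of dropper_a above 0.6 m/s) or (z of dropper_b in the frame of tub below 0.06 m and x of dropper_b in the frame of tub between -0.153 and 0.153 m and y of dropper_b in the frame of tub between -0.075 and 0.075 m and linear speed of dropper_b above 0.6 m/s)).
It fails at once if the vase is knocked over or shoved more than 30 mm (angle between vase's own z axis and vertical above 0.5 rad or distance of vase from where it was at the start of the episode above 0.03 m).
It also fails if it takes over 61 s, if anything falls off the work surface, if the arm or the gripper's body presses on something with over 40 N, if the wrist force passes 120 N, or if a joint passes its speed limit or range.

## Working session

There is one attempt and no reset: what is moved stays moved. The work goes in short steps, Python scripts to look and compute and a tool call to move; the robot and the scene stay as the last step left them, time stands still between calls to the robot, and variables do not carry over. Pictures are saved under pics/ and viewed, at most 10 in all, crops included, and the job is handed in when it is done.

Besides the shell and the picture viewer there is one more tool, called after "Emit:" as name([rows], argument=value, ...), one row to a line, values as JSON. move_arm: Moves the arm, as the interface text tells. Its arguments: {"type":"object","properties":{"targets":{"type":"array"},"grip_force":{"type":"number"}},"required":["targets"]}

```bash
mkdir -p pics; cat > h.py <<'E'
import numpy as np, cv2
from bench import r
def cam(n,save=None):
    c=r.camera(n)
    if save: cv2.imwrite(f'pics/{save}.png',c['image'])
    return c
def ray(c,u,v,z):
    f=192/np.tan(np.radians(c['vertical_fov'])/2); M=np.array(c['cam_to_world'])
    d=M[:3,:3]@np.array([(u-c['cx'])/f,(v-c['cy'])/f,1]); o=M[:3,3]
    return o+d*(z-o[2])/d[2]
def proj(c,p):
    f=192/np.tan(np.radians(c['vertical_fov'])/2); M=np.array(c['cam_to_world'])
    q=M[:3,:3].T@(np.array(p)-M[:3,3]); return q[0]/q[2]*f+c['cx'],q[1]/q[2]*f+c['cy']
E
python3 - <<'E'
from h import *
for n in('scene','top'):
    c=cam(n,n); print(n,c['image'].shape,c['vertical_fov'],c['cx'],c['cy'],np.round(c['cam_to_world'],3).tolist(), [k for k in c])
s=r.read_state();print({k:np.round(v,3).tolist() for k,v in s.items()})
E
```

```text
scene (384, 512, 3) 42.60559453357683 257.98547375529415 195.63870791035464 [[-0.843, 0.445, -0.303, 0.787], [0.538, 0.706, -0.461, 0.502], [0.009, -0.552, -0.834, 0.865], [0.0, 0.0, 0.0, 1.0]] ['image', 'vertical_fov', 'cx', 'cy', 'cam_to_world']
top (384, 512, 3) 44.03726653884003 256.53918958374237 194.32232916052925 [[0.016, -0.979, 0.202, 0.287], [-1.0, -0.015, 0.006, 0.034], [-0.003, -0.202, -0.979, 0.97], [0.0, 0.0, 0.0, 1.0]] ['image', 'vertical_fov', 'cx', 'cy', 'cam_to_world']
{'time': 0.1, 'joint_positions': [1.207, 0.333, -0.065, 1.461, 0.022, 1.35, -0.088], 'joint_vel': [-0.001, -0.0, -0.0, -0.002, -0.001, -0.003, -0.002], 'joint_torque': [0.002, -62.455, 0.025, -39.072, -0.061, 0.037, 0.0], 'ee_pos': [0.209, -0.589, 0.222], 'eef_rot': [0.986, 0.17, -0.0, -0.001], 'ft_force': [0.37, 0.341, 0.321], 'torque': [0.028, -0.011, 0.028], 'grip_force': 0.0, 'width': 0.087}
```

View pics/scene.png

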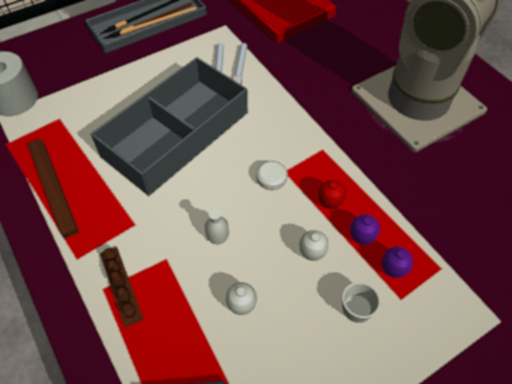

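View pics/top.png

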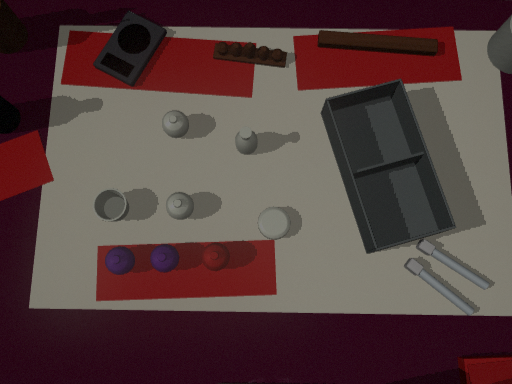

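The two scene pictures agree:

| Item | Top (px) | Scene (px) |
|---|---|---|
| White dropper | (176,123) | (241,297) |
| White dropper | (180,205) | (314,244) |
| Vase | (246,142) | (217,228) |
| Flat box | (273,223) | (272,175) |
| Cup | (111,206) | (360,301) |
| Purple and red look-alikes | (120,260), (165,258), (215,257) | on the red mat |

The divided tub has its rim corners near top (322,102), (402,83), (452,227), (368,250). The two round white bodies with a stub fit the dropper description. I'll confirm this in an enlarged crop.

```bash
python3 - <<'E'
from h import *
c=cam('top');s=cam('scene')
a=cv2.resize(c['image'][85:245,80:290],None,fx=3.7,fy=3.7,interpolation=cv2.INTER_CUBIC)
cv2.imwrite('pics/crop1.png',a)
b=cv2.resize(c['image'][75:260,310:465],None,fx=3.2,fy=3.2,interpolation=cv2.INTER_CUBIC)
cv2.imwrite('pics/crop2.png',b)
for n,t,q in(('A',(176,124),(241,298)),('B',(180,206),(314,245))):
    print(n,ray(c,*t,.031),ray(s,*q,.031))
print('vase',ray(c,246,145,.03),ray(s,217,231,.03));print('box',ray(c,273,223,.02));print('cup',ray(c,111,206,.03))
P=[ray(c,*p,.08) for p in((322,102),(402,83),(452,227),(368,250))]
print(np.round(P,3),[np.linalg.norm(P[i]-P[i-1]) for i in range(4)],np.mean(P,0))
E
```

```text
A [0.62782929 0.21046716 0.031     ] [0.62756667 0.21013452 0.031     ]
B [0.45442462 0.19362115 0.031     ] [0.45440277 0.19373064 0.031     ]
vase [0.58472102 0.06363461 0.03      ] [0.59518677 0.06806924 0.03      ]
box [0.42452352 0.00604059 0.02      ]
cup [0.45240601 0.33278798 0.03      ]
[[ 0.661 -0.088  0.08 ]
 [ 0.704 -0.249  0.08 ]
 [ 0.414 -0.33   0.08 ]
 [ 0.368 -0.17   0.08 ]] [np.float64(0.3042175183456695), np.float64(0.1667766892490517), np.float64(0.3011343673360496), np.float64(0.16597843395313058)] [ 0.53643768 -0.20897757  0.08      ]
```

View pics/crop1.png

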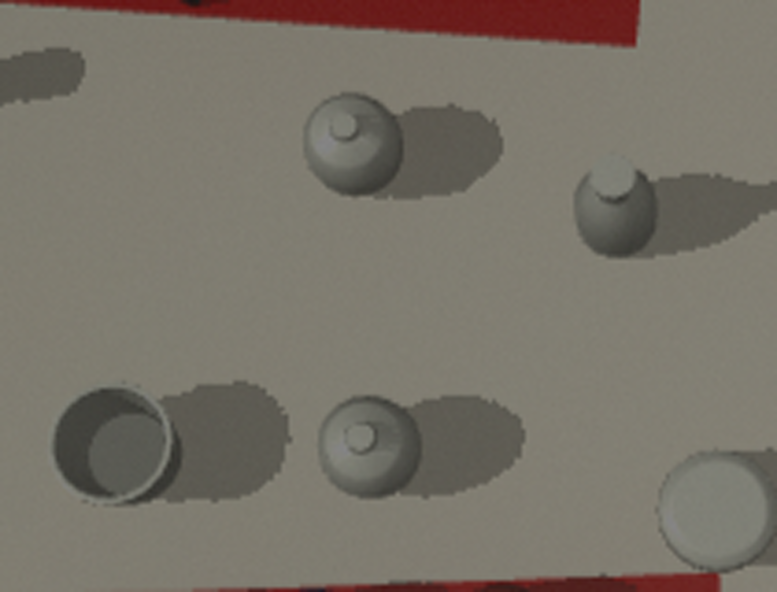

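View pics/crop2.png

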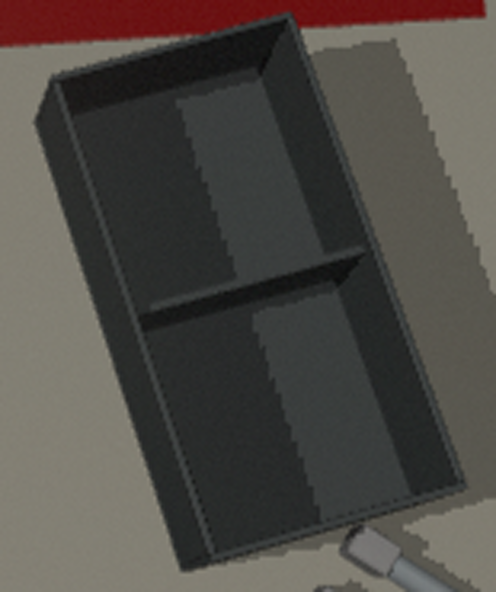

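Crop 1 confirms it: (353,144) and (370,447) are closed round bodies with a stub. (616,208) is the necked vase, and the cup is open and the box flat. Crop 2 gives the tub rim corners at (52,78), (292,14), (466,487) and (212,558). I'll work out the moves next.

```bash
python3 - <<'E'
from h import *
from scipy.spatial.transform import Rotation as R
from scipy.optimize import least_squares
c=cam('top')
P=np.array([ray(c,310+u/3.2,75+v/3.2,.08)[:2] for u,v in((292,14),(52,78),(212,558),(466,487))])
L=np.array([[.1575,-.08],[.1575,.08],[-.1575,.08],[-.1575,-.08]])
f=lambda p:((L@np.array([[np.cos(p[2]),np.sin(p[2])],[-np.sin(p[2]),np.cos(p[2])]])+p[:2])-P).ravel()
s=least_squares(f,[.53,-.21,.27]);x,y,t=s.x;print(np.round(P,3).tolist(),s.x,np.round(s.fun*1000,1))
ux=np.array([np.cos(t),np.sin(t)]);C=[np.r_[x,y]+k*.0775*ux for k in(1,-1)];print('C',C)
# divider midpoint check
print('div',ray(c,310+255/3.2,75+283/3.2,.08))
st=r.read_state();p=np.array(st['ee_pos']);Rt=R.from_quat(st['eef_rot']).as_matrix()
yaw=np.arctan2(Rt[1,0],Rt[0,0]);print('yaw',yaw,'turn about tool z',-(t-yaw))
Rn=np.array([[ux[0],ux[1],0],[ux[1],-ux[0],0],[0,0,-1]])
A=np.r_[.6278,.2102,0];B=np.r_[.4544,.1937,0]
print('start->A in present tool',Rt.T@(A-p)*100)
pr=lambda n,d:print(n,np.round(Rn.T@np.r_[d[:2],0]*100,2))
pr('start->A new frame',A-p);pr('A->C+',C[0]-A[:2]);pr('C+->B',B[:2]-C[0]);pr('B->C-',C[1]-B[:2])
E
```

```text
[[0.711, -0.248], [0.666, -0.096], [0.369, -0.185], [0.413, -0.336]] [ 0.54010749 -0.2163827   0.29016975] [ 2.4 -0.4  1.8  1.4 -2.9  0.7 -1.3 -1.7]
C [array([ 0.61436763, -0.1942088 ]), array([ 0.46584736, -0.2385566 ])]
div [ 0.53588749 -0.2172494   0.08      ]
yaw 0.34084066056857626 turn about tool z 0.050670913470519
start->A in present tool [ 66.19976792 -61.29613764  22.2502657 ]
start->A new frame [ 63.01 -64.58   0.  ]
A->C+ [-12.86  38.37   0.  ]
C+->B [ -4.23 -41.75   0.  ]
B->C- [-11.27  41.75   0.  ]
```

Emit:
move_arm([
  [[0,0,0],[0,0,0.05],100],
  [[1.75,-1.8,0],[0,0,0],100],
  [[3.5,-3.6,0],[0,0,0],100],
  [[3.5,-3.6,0],[0,0,0],100],
  [[3.5,-3.6,0],[0,0,0],100],
  [[3.5,-3.6,0],[0,0,0],100],
  [[3.5,-3.6,0],[0,0,0],100],
  [[3.5,-3.6,0],[0,0,0],100],
  [[3.5,-3.6,0],[0,0,0],100],
  [[3.5,-3.6,0],[0,0,0],100],
  [[3.5,-3.6,0],[0,0,0],100],
  [[3.5,-3.6,0],[0,0,0],100],
  [[3.5,-3.6,0],[0,0,0],100],
  [[3.5,-3.6,0],[0,0,0],100],
  [[3.5,-3.6,0],[0,0,0],100],
  [[3.5,-3.6,0],[0,0,0],100],
  [[3.5,-3.6,0],[0,0,0],100],
  [[3.5,-3.6,0],[0,0,0],100],
  [[3.5,-3.6,0],[0,0,0],100],
  [[1.75,-1.8,0],[0,0,0],100],
])

```text
time: 2.75
ee_pos: [0.6268, 0.2153, 0.2219]
eef_rot: [0.989, 0.146, -0.0, -0.001]
ft_force: [0.1, -1.1, -0.4]
width: 0.0867
grip_force: 0.0
```

Emit:
move_arm([
  [[0,0,2],[0,0,0],100],
  [[0,0,4],[0,0,0],100],
  [[0,0,4],[0,0,0],100],
  [[0,0,1],[0,0,0],100],
  [[0,0,0],[0,0,0],100],
])

```text
time: 3.38
ee_pos: [0.6266, 0.2116, 0.1126]
eef_rot: [0.99, 0.145, -0.0, 0.0]
ft_force: [-0.2, -0.1, -0.3]
width: 0.0871
grip_force: 0.0
```

```bash
python3 - <<'E'
from h import *
c=cam('top');s=cam('scene')
st=r.read_state();print(st['ee_pos'],st['eef_rot'])
a=cv2.resize(c['image'][60:200,100:260],None,fx=2.5,fy=2.5);b=cv2.resize(s['image'][200:350,150:310],None,fx=2.5,fy=2.5)
b=b[:350]
cv2.imwrite('pics/n1.png',np.hstack([a,b]))
E
```

```text
[0.6274972  0.21242633 0.1143236 ] [ 9.89478790e-01  1.44673174e-01  1.17122972e-03 -1.55723217e-04]
```

View pics/n1.png

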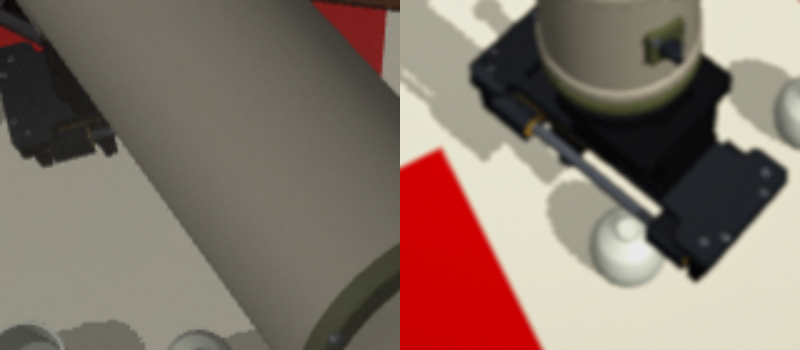

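The scene view shows the gripper over dropper A with a finger to each side; the arm hides the top view. The pose is within 2 mm of the target, so I'll lower and grip.

Emit:
move_arm([
  [[0,0.1,2],[0,0,0],100],
  [[0,0.1,3],[0,0,0],100],
  [[0,0,3],[0,0,0],100],
  [[0,0,1.5],[0,0,0],100],
  [[0,0,0.4],[0,0,0],100],
  [[0,0,0],[0,0,0],40],
  [[0,0,0],[0,0,0],40],
  [[0,0,0],[0,0,0],40],
  [[0,0,0],[0,0,0],40],
], grip_force=15)

```text
time: 4.6
ee_pos: [0.6275, 0.2106, 0.0139]
eef_rot: [0.989, 0.145, 0.0, -0.0]
ft_force: [0.1, 0.8, 3.7]
width: 0.0549
grip_force: 15.0
```

Emit:
move_arm([
  [[0,0,-0.5],[0,0,0],40],
  [[0,0,-1.5],[0,0,0],40],
  [[0,0,-3],[0,0,0],40],
  [[0,0,-4],[0,0,0],40],
  [[0,0,-4],[0,0,0],40],
  [[0,0,-3],[0,0,0],40],
  [[0,0,-1],[0,0,0],40],
  [[0,0,0],[0,0,0],40],
])

```text
time: 5.6
ee_pos: [0.6273, 0.2105, 0.1838]
eef_rot: [0.989, 0.145, 0.0, 0.0]
ft_force: [-1.0, -0.9, -2.9]
width: 0.055
grip_force: 15.0
```

Emit:
move_arm([
  [[-0.4,1.2,0],[0,0,0],40],
  [[-1,3,0],[0,0,0],40],
  [[-1,3,0],[0,0,0],40],
  [[-1,3,0],[0,0,0],40],
  [[-1,3,0],[0,0,0],40],
  [[-1,3,0],[0,0,0],40],
  [[-1,3,0],[0,0,0],40],
  [[-1,3,0],[0,0,0],40],
  [[-1,3,0],[0,0,0],40],
  [[-1,3,0],[0,0,0],40],
  [[-1,3,0],[0,0,0],40],
  [[-1,3,0],[0,0,0],40],
  [[-1,3,0],[0,0,0],40],
  [[-0.4,1.2,0],[0,0,0],40],
  [[0,0,0],[0,0,0],40],
  [[0,0,0],[0,0,0],40],
])

```text
time: 7.6
ee_pos: [0.6148, -0.1923, 0.1834]
eef_rot: [0.989, 0.146, 0.0, -0.0]
ft_force: [0.3, 0.7, -1.2]
width: 0.0547
grip_force: 15.0
```

```bash
python3 - <<'E'
from h import *
s=cam('scene');st=r.read_state();print(st['ee_pos'],st['eef_rot'],st['ft_force'],st['width'])
a=cv2.resize(s['image'][30:230,70:270],None,fx=3,fy=3);cv2.imwrite('pics/n2.png',a)
E
```

```text
[ 0.61494435 -0.19223341  0.18354221] [ 9.89286305e-01  1.45987949e-01  9.15324356e-05 -3.41058470e-04] [ 0.58176761  0.09869306 -1.28531745] 0.05508933734133418
```

View pics/n2.png

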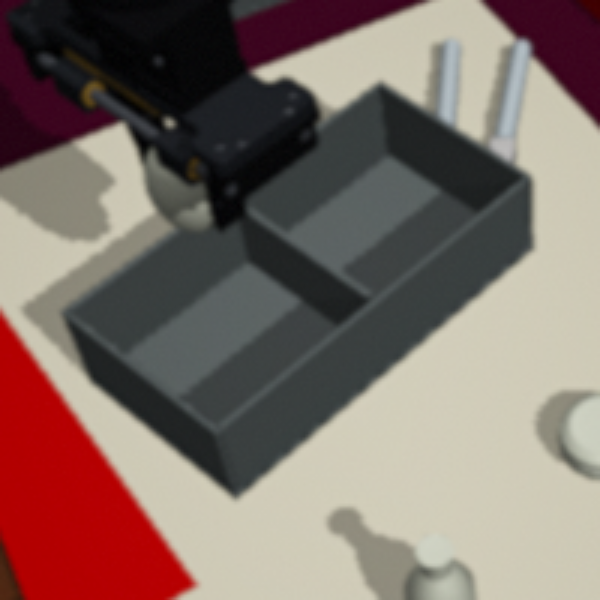

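Dropper A is held upright over the +x compartment, at about (175,200) in the crop. The vase is still standing. Lowering next.

Emit:
move_arm([
  [[0,0.1,1.5],[0,0,0],40],
  [[0,0.1,2.5],[0,0,0],40],
  [[0,0,2.5],[0,0,0],40],
  [[0,0,2],[0,0,0],40],
  [[0,0,2],[0,0,0],40],
  [[0,0,2],[0,0,0],40],
  [[0,0,1.5],[0,0,0],40],
  [[0,0,1],[0,0,0],40],
  [[0,0,0.6],[0,0,0],40],
  [[0,0,0.3],[0,0,0],40],
  [[0,0,0],[0,0,0],40],
])

```text
time: 9.02
ee_pos: [0.6155, -0.1961, 0.0248]
eef_rot: [0.989, 0.145, 0.0, 0.0]
ft_force: [0.2, 0.2, -1.2]
width: 0.0548
grip_force: 15.0
```

Emit:
move_arm([
  [[0,0,0.2],[0,0,0],40],
  [[0,0,0.15],[0,0,0],40],
  [[0,0,0.1],[0,0,0],40],
  [[0,0,0],[0,0,0],40],
])

```text
time: 9.52
ee_pos: [0.6153, -0.1961, 0.02]
eef_rot: [0.989, 0.145, -0.0, 0.0]
ft_force: [0.2, -0.1, -1.2]
width: 0.0546
grip_force: 15.0
```

Emit:
move_arm([
  [[0,0,0.1],[0,0,0],40],
  [[0,0,0],[0,0,0],40],
])

```text
time: 9.78
ee_pos: [0.6153, -0.1961, 0.0191]
eef_rot: [0.989, 0.145, 0.0, 0.0]
ft_force: [1.1, -0.3, -1.8]
width: 0.0546
grip_force: 15.0
```

Emit:
move_arm([
  [[0,0,0.1],[0,0,0],40],
  [[0,0,0],[0,0,0],40],
])

```text
time: 10.02
ee_pos: [0.6156, -0.1961, 0.019]
eef_rot: [0.989, 0.145, 0.0, 0.0]
ft_force: [-3.4, 0.4, 7.3]
width: 0.0547
grip_force: 15.0
```

Contact felt at 7 N, so it's on the floor. Release and rise.

Emit:
move_arm([
  [[0,0,0],[0,0,0],75],
  [[0,0,0],[0,0,0],90],
  [[0,0,0],[0,0,0],90],
  [[0,0,-0.5],[0,0,0],90],
  [[0,0,-1.5],[0,0,0],90],
  [[0,0,-3],[0,0,0],90],
  [[0,0,-4],[0,0,0],90],
  [[0,0,-5],[0,0,0],90],
  [[0,0,-4],[0,0,0],90],
  [[0,0,-1.5],[0,0,0],100],
  [[0,0,0],[0,0,0],100],
])

```text
time: 11.4
ee_pos: [0.6156, -0.1961, 0.214]
eef_rot: [0.989, 0.145, 0.001, 0.0]
ft_force: [-0.0, 0.1, -0.3]
width: 0.0855
grip_force: 0.0
```

Emit:
move_arm([
  [[-0.15,-1.5,0],[0,0,0],100],
  [[-0.3,-3,0],[0,0,0],100],
  [[-0.3,-3,0],[0,0,0],100],
  [[-0.3,-3,0],[0,0,0],100],
  [[-0.3,-3,0],[0,0,0],100],
  [[-0.3,-3,0],[0,0,0],100],
  [[-0.3,-3,0],[0,0,0],100],
  [[-0.3,-3,0],[0,0,0],100],
  [[-0.3,-3,0],[0,0,0],100],
  [[-0.3,-3,0],[0,0,0],100],
  [[-0.3,-3,0],[0,0,0],100],
  [[-0.3,-3,0],[0,0,0],100],
  [[-0.3,-3,0],[0,0,0],100],
  [[-0.3,-3,0],[0,0,0],100],
  [[-0.15,-1.5,0],[0,0,0],100],
  [[0,0,2],[0,0,0],100],
  [[0,0,4],[0,0,0],100],
  [[0,0,3],[0,0,0],100],
  [[0,0,1],[0,0,0],100],
  [[0,0,0],[0,0,0],100],
])

```text
time: 13.9
ee_pos: [0.4544, 0.1941, 0.1128]
eef_rot: [0.989, 0.145, -0.001, -0.0]
ft_force: [0.6, -0.3, 0.1]
width: 0.0872
grip_force: 0.0
```

```bash
python3 - <<'E'
from h import *
s=cam('scene');c=cam('top');st=r.read_state();print(st['ee_pos'],st['eef_rot'])
a=cv2.resize(s['image'],(533,400));b=cv2.resize(c['image'][60:280,300:470],None,fx=1.5,fy=1.5)
b=cv2.copyMakeBorder(b,0,400-b.shape[0],0,0,0);cv2.imwrite('pics/n3.png',np.hstack([a,b]))
E
```

```text
[0.45517075 0.19450108 0.11397477] [ 9.89459465e-01  1.44808752e-01  6.23284992e-04 -7.07234594e-05]
```

View pics/n3.png

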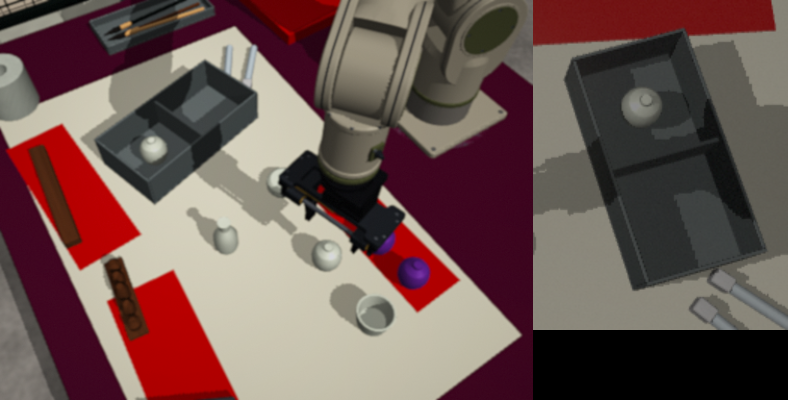

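Dropper A stands upright in the tub, at (641,105) in the picture. The vase is at (225,237), unmoved, and the gripper is above B at (327,255). Lower and grip.

Emit:
move_arm([
  [[0,0,2],[0,0,0],100],
  [[0,0,3],[0,0,0],100],
  [[0,0,3],[0,0,0],100],
  [[0,0,1.5],[0,0,0],100],
  [[0,0,0.5],[0,0,0],100],
  [[0,0,0],[0,0,0],40],
  [[0,0,0],[0,0,0],40],
  [[0,0,0],[0,0,0],40],
  [[0,0,0],[0,0,0],40],
], grip_force=15)

```text
time: 15.12
ee_pos: [0.4549, 0.1942, 0.0134]
eef_rot: [0.989, 0.145, 0.0, 0.0]
ft_force: [0.3, -0.3, 2.2]
width: 0.0548
grip_force: 13.1
```

Emit:
move_arm([
  [[0,0,-0.5],[0,0,0],40],
  [[0,0,-1.5],[0,0,0],40],
  [[0,0,-3],[0,0,0],40],
  [[0,0,-4],[0,0,0],40],
  [[0,0,-4],[0,0,0],40],
  [[0,0,-3],[0,0,0],40],
  [[0,0,-1],[0,0,0],40],
  [[0,0,0],[0,0,0],40],
])

```text
time: 16.12
ee_pos: [0.4547, 0.1942, 0.1832]
eef_rot: [0.989, 0.145, 0.0, 0.0]
ft_force: [-0.5, 0.5, -1.0]
width: 0.0547
grip_force: 15.0
```

Emit:
move_arm([
  [[-0.2,0.75,0],[0,0,0],40],
  [[-0.85,3.1,0],[0,0,0],40],
  [[-0.85,3.1,0],[0,0,0],40],
  [[-0.85,3.1,0],[0,0,0],40],
  [[-0.85,3.1,0],[0,0,0],40],
  [[-0.85,3.1,0],[0,0,0],40],
  [[-0.85,3.1,0],[0,0,0],40],
  [[-0.85,3.1,0],[0,0,0],40],
  [[-0.85,3.1,0],[0,0,0],40],
  [[-0.85,3.1,0],[0,0,0],40],
  [[-0.85,3.1,0],[0,0,0],40],
  [[-0.85,3.1,0],[0,0,0],40],
  [[-0.85,3.1,0],[0,0,0],40],
  [[-0.85,3.1,0],[0,0,0],40],
  [[-0.2,0.75,0],[0,0,0],40],
  [[0,0,0],[0,0,0],40],
  [[0,0,0],[0,0,0],40],
])

```text
time: 18.25
ee_pos: [0.4648, -0.2377, 0.1828]
eef_rot: [0.989, 0.146, -0.0, -0.0]
ft_force: [0.6, 0.0, -1.4]
width: 0.055
grip_force: 15.0
```

Emit:
move_arm([
  [[0,0,1.5],[0,0,0],40],
  [[0,0,2.5],[0,0,0],40],
  [[0,0,2.5],[0,0,0],40],
  [[0,0,2],[0,0,0],40],
  [[0,0,2],[0,0,0],40],
  [[0,0,2],[0,0,0],40],
  [[0,0,1.5],[0,0,0],40],
  [[0,0,1],[0,0,0],40],
  [[0,0,0.7],[0,0,0],40],
  [[0,0,0.3],[0,0,0],40],
  [[0,0,0.2],[0,0,0],40],
  [[0,0,0],[0,0,0],40],
])

```text
time: 19.75
ee_pos: [0.4649, -0.2391, 0.0213]
eef_rot: [0.989, 0.145, 0.0, 0.0]
ft_force: [0.3, 0.2, -0.9]
width: 0.055
grip_force: 15.0
```

Emit:
move_arm([
  [[0,0,0.1],[0,0,0],40],
  [[0,0,0.1],[0,0,0],40],
  [[0,0,0],[0,0,0],40],
])

```text
time: 20.12
ee_pos: [0.4648, -0.239, 0.019]
eef_rot: [0.989, 0.145, -0.0, 0.0]
ft_force: [0.1, -0.4, -1.1]
width: 0.0546
grip_force: 15.0
```

Emit:
move_arm([
  [[0,0,0.1],[0,0,0],40],
  [[0,0,0],[0,0,0],40],
])

```text
time: 20.38
ee_pos: [0.4649, -0.2391, 0.0184]
eef_rot: [0.989, 0.145, 0.0, 0.0]
ft_force: [-1.3, 0.7, 2.9]
width: 0.0548
grip_force: 15.0
```

Contact at about 3 N. Release and rise.

Emit:
move_arm([
  [[0,0,0],[0,0,0],75],
  [[0,0,0],[0,0,0],90],
  [[0,0,0],[0,0,0],90],
  [[0,0,-0.5],[0,0,0],90],
  [[0,0,-1.5],[0,0,0],90],
  [[0,0,-3],[0,0,0],90],
  [[0,0,-4],[0,0,0],90],
  [[0,0,-5],[0,0,0],90],
  [[0,0,-4],[0,0,0],90],
  [[0,0,-2],[0,0,0],90],
  [[0,0,0],[0,0,0],90],
  [[0,0,0],[0,0,0],90],
])

```text
time: 21.88
ee_pos: [0.4644, -0.2388, 0.2175]
eef_rot: [0.989, 0.145, -0.0, -0.0]
ft_force: [-0.0, 0.1, 0.3]
width: 0.0782
grip_force: 0.0
```

```bash
python3 - <<'E'
from h import *
s=cam('scene','n4');st=r.read_state();print(st['ee_pos'],st['ft_force'],st['width'])
E
```

```text
[ 0.46423635 -0.23876408  0.21717747] [-0.16460867  0.71129654  0.02585735] 0.07820508276151186
```

View pics/n4.png

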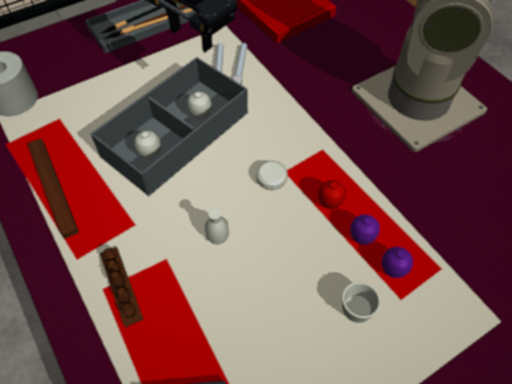

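Both droppers stand upright, one in each compartment, at (147,142) and (199,102). The vase is at (217,228), the same as at the start. The gripper is clear, so I'm handing the job in.

```bash
python3 -c "from bench import r; print(r.close_job())"
```

```text
the job is handed in; nothing more can be done
None
```

Both water droppers stand upright on the tub's floor, one in each compartment, each set down gently (about 7 N and 3 N at contact); the vase was not moved, and the job is handed in (no verdict was returned).

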